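# Find and hold the heavy side of a test wheel

### The arm

A 6-joint arm with a two-finger parallel gripper is mounted at the origin on the work surface. World frame = base frame: x ahead of the robot, y to its left, z up, the work surface at z = 0. Lengths are in m, angles in rad, forces in N, time in s.
With the tool pointing down it reaches from about 0.325 to 1 m from the base axis. Payload 5.1 kg.
Tool frame: the origin (TCP) lies at the very end of the fingers, on their centre line; the grasp point (between the pads) lies r.grasp_offset behind it (r.grasp_offset is the distance from the TCP to the grasp point, in m); z points along the fingers, y is the line along which they close (so a half turn about z gives the same grasp; the last joint's range is limited). The gripper opens to 85 mm and grips with 20 to 120 N. Pads are 22 mm wide; open, the fingers measure 114 mm over their backs; the gripper's body (76 mm by 85 mm) begins 54 mm behind the grasp point. The pads swing forward as they close: fully open they stand 13 mm farther back than shut.
Start: joints at [-1.284, 0.124, 1.65, -0, 1.367, -0.083], TCP at [0.235, -0.606, 0.231] pointing down, gripper open.
Joint ranges: [-2.61, 2.61], [-1.02, 2.33], [0.03, 2.71], [-1.35, 4.49], [0.32, 2.68], [-2.91, 2.91]. Speed limits (rad/s): [2.57, 2.57, 3.14, 3.14, 3.14, 3.14].

### API

Orientations are given as a unit quaternion [w, x, y, z].
In Python, from rig import r, optics gives the robot as it stands. The module is installed in compiled form; this text tells all that it offers.
- The arm moves only by the tool jog_arm, never from a script. Its argument "commands" is a list of rows, each a list of 7 numbers: the shift along the tool's x, y, z in cm, then the turn, a rotation vector about the tool's x, y, z in rad, then the finger opening in cm, from 0 to 8.54. A call has exactly 10 rows; each row shifts and turns the commanded pose from where the row before left it, along the tool's axes as they then stand; what a row does not reach is not made up. A row lasts 1/8 s, in which the tool goes at most 62.5 mm and 10.7 degrees, less where a joint would pass 70% of its speed; a pose out of reach is approached as far as the arm can. A call with a gripper value outside its range is refused whole. The fingers move at their own pace and stop on an object; the grip force is fixed at half the most. Time passes only in rows, so rows that do not move let the fingers close, or fill a call up. It gives the time, the measured TCP pose, the force, the opening and the grip force at its end, in the units of the state.
- r.sense(): the state, without advancing time (a new reading comes with each control period).
- optics.camera(name): name is "side" or "top" or "wrist"; returns the picture (400x640x3 uint8, red, green, blue); there is no depth.
- optics.camera_params(name): a dict with "camera_matrix" (3x3 intrinsics, pixels), "R" (3x3) and "t" (3): a world point X has camera coordinates R X + t; the wrist camera has in their place "hand_eye" (4x4, takes a point from camera to tool coordinates, whose origin is the TCP and whose axes are the flange's). Camera axes: x right, y down, z forward; pixel columns grow to the right and rows downward; lengths in m; the calibration is good to about 2 mm. The wrist camera is an equidistant fisheye: a pixel r from the principal point sees the ray r / f radians off the axis. A picture is of the moment at which its call begins: read the wrist's pose just before it. camera_params takes no time and is no camera call.
- r.finish_job(): hands the job in; it is judged then, once.
The state is a dict: "time_s": time; "qpos": joint angles; "qvel": joint speeds; "joint_efforts": joint torques, N m; "eef_pos": TCP position; "orientation": TCP orientation; "wrist_force": force on the tool from outside, world axes, zero at the start; "wrist_torque": the same for the moment, N m; "gripper_width": finger opening in m; "grasp_force": force on a finger pad.
Only numpy, scipy, OpenCV 4.12 (cv2) and the standard library are available. Lean on these libraries where they do the work, as an engineer would, in place of code of your own. Each camera call takes 0.05 s, during which the arm holds its last target. There are 200 camera calls.

### The job

The wheel on the sloping test stand has a weight hidden off-centre inside it, and its bearing is so stiff that it stays wherever it is left. Pull the brake knob at the side of the stand out past its click to its stop so that the wheel is free, leaving the wheel as it is until then; then turn the wheel by its grip bar, feel which side is heavy, and bring the heavy side to the lowest point of the slope. Finish while still holding the grip bar there, the wheel still and the brake out, with the cup, screwdriver and mouse left alone.

Things in the scene. Friction and masses are not known exactly. Their poses are not given: they have to be found in the camera images.
- stand: fixed sloping test stand, base plate 190 x 270 x 12 mm. Origin on the bench under the wheel's centre; y points to the brake knob, z up, -x to the side the wheel faces. The wheel's axis passes through (0, 0, 105) mm, direction (-0.643, 0, 0.766), 40 degrees off vertical: the lowest point of the wheel is the one towards -x. Brake housing 34 x 40 x 40 mm at y = 80 to 120 mm
- wheel: aluminium disc 130 mm across, 24 mm thick, origin at its back face's centre, z its axis outwards, x along the grip bar on its front. It turns without end; nothing visible tells where the weight (heavy_c0), 40 mm off the axis, is. Dry bearing friction about 0.27 N m; the weight adds or takes up to 0.14 to 0.21 N m, pulling to the bottom, so it never turns by itself. The brake adds 0.6 N m
- wheel_grip (a point): middle of the grip bar, on the wheel's axis, 55 mm out from the wheel's back face; z is the axis outwards, x runs along the bar and turns with the wheel. The grey bar is 70 mm long, 24 mm thick and stands 52 mm high on the disc (top 76 mm from the back face); grip it across the 24 mm
- bar_end (a point): point on the end face of the grip bar, 35 mm from the axis, level with wheel_grip; it shows how far the wheel has turned
- brake_knob (a point): centre of the round black brake knob, 28 mm across, 30 mm long, axis along the stand's y; at home at (-8, 149, 114) mm in the stand's frame, 14 mm of 10 mm rod free between housing and knob
- brake (a joint): how far the brake knob is pulled out along the stand's +y, in m: 0 home (wheel braked), 0.025 at the stop (wheel free). A sprung detent in the first 10 mm takes about 6 N to pass; beyond it the knob stays where it is left
- cup_rim (a point): centre of the mouth of a loose red plastic cup, 72 mm across, 85 mm high; a bystander
- driver_grip (a point): on the handle of a loose screwdriver lying on the bench; a bystander
- mouse: loose black computer mouse, 110 x 60 x 33 mm, origin at its underside's centre; a bystander

How it is judged:
By the outcome, as a careful person would: the job done as asked, in the order asked, and still so for the second after the job is handed in, while the arm keeps its last pose, push and grip.
It also fails if it takes over 67 s, if anything falls off the work surface, if the arm or the gripper's body presses on something with over 40 N, if the wrist force passes 120 N, or if a joint passes its speed limit or range.

## Working session

There is one attempt and no reset: what is moved stays moved. The work goes in short steps, Python scripts to look and compute and a tool call to move; the robot and the scene stay as the last step left them, time stands still between calls to the robot, and variables do not carry over. Pictures are saved under pics/ and viewed, at most 10 in all, crops included, and the job is handed in when it is done.

Besides the shell and the picture viewer there is one more tool, called as name([rows], argument=value, ...), one row to a line, values as JSON. jog_arm: Moves the arm, as the interface text tells. Its arguments: {"type":"object","properties":{"commands":{"type":"array","items":{"type":"array","items":{"type":"number"}}}},"required":["commands"]}

```bash
mkdir -p pics; ls
python3 - <<'E'
from rig import r, optics
import cv2, numpy as np
np.set_printoptions(precision=4,suppress=True)
s=r.sense(); print(s['time_s'],s['eef_pos'],s['orientation'],r.grasp_offset,s['wrist_force'])
for n in ('side','top'):
    cv2.imwrite(f'pics/{n}0.png',optics.camera(n)[:,:,::-1])
    print(n,optics.camera_params(n))
print(optics.camera_params('wrist'))
E
```

```text
pics
0.0 [ 0.2347 -0.6055  0.2301] [-0.001   0.983   0.1838 -0.0001] 0.0187 [0.3751 0.4905 0.2984]
side {'camera_matrix': array([[465.4655,   0.    , 321.0563],
       [  0.    , 465.4655, 202.206 ],
       [  0.    ,   0.    ,   1.    ]]), 'R': array([[ 0.8082, -0.5889, -0.001 ],
       [-0.3389, -0.4638, -0.8185],
       [ 0.4816,  0.6619, -0.5744]]), 't': array([-0.4461,  0.2775,  1.405 ])}
top {'camera_matrix': array([[367.4617,   0.    , 321.314 ],
       [  0.    , 367.4617, 194.561 ],
       [  0.    ,   0.    ,   1.    ]]), 'R': array([[ 0.0078, -0.9999, -0.0122],
       [-0.9926, -0.0063, -0.1215],
       [ 0.1214,  0.013 , -0.9925]]), 't': array([-0.015 ,  0.5157,  1.0942])}
{'camera_matrix': array([[309.7069,   0.    , 320.3439],
       [  0.    , 309.7069, 198.1943],
       [  0.    ,   0.    ,   1.    ]]), 'hand_eye': array([[-0.0004, -0.9648, -0.263 ,  0.0663],
       [ 1.    , -0.0004,  0.0001,  0.0005],
       [-0.0002, -0.263 ,  0.9648, -0.1423],
       [ 0.    ,  0.    ,  0.    ,  1.    ]])}
```

View pics/side0.png

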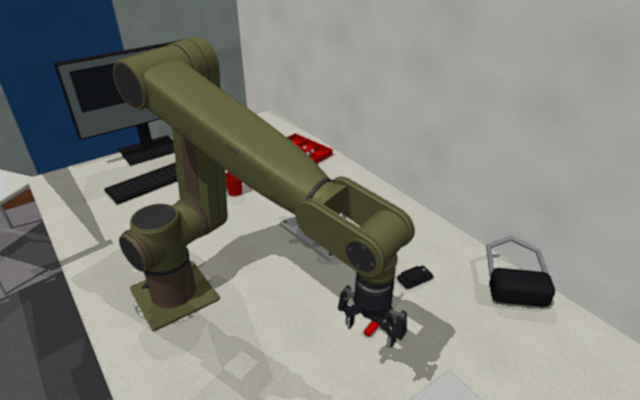

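View pics/top0.png

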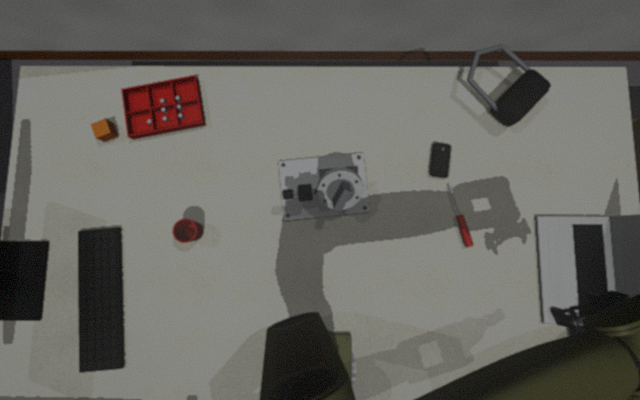

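The side view shows the arm covering the stand. In the top view the stand plate has corners near (280,160), (367,153), (370,213) and (285,220). The knob is near (288,194), and the wheel and bar near (340,190). Bystanders: cup (187,231), mouse (440,160), screwdriver (462,220).

```bash
cat > h.py <<'E'
from rig import r, optics
import cv2, numpy as np
from scipy.spatial.transform import Rotation as Ro
np.set_printoptions(precision=4,suppress=True)
def cast(n,uv,z):
    p=optics.camera_params(n); R,t=p['R'],p['t']
    C=-R.T@t; d=R.T@np.linalg.inv(p['camera_matrix'])@np.array([*uv,1.])
    return C+d*(z-C[2])/d[2]
def proj(n,X):
    p=optics.camera_params(n); c=p['camera_matrix']@(p['R']@np.asarray(X,float)+p['t']); return c[:2]/c[2]
def state():
    s=r.sense(); q=s['orientation']; return s,np.array(s['eef_pos']),Ro.from_quat([q[1],q[2],q[3],q[0]]).as_matrix()
E
python3 - <<'E'
from h import *
im=cv2.imread('pics/top0.png')[140:230,265:385]
cv2.imwrite('pics/top0c.png',cv2.resize(im,None,fx=6,fy=6,interpolation=cv2.INTER_CUBIC))
for uv in [(278,160),(367,153),(370,213),(285,220)]: print(cast('top',uv,.012))
E
```

```text
[0.6272 0.1265 0.012 ]
[ 0.6511 -0.1542  0.012 ]
[ 0.4616 -0.1621  0.012 ]
[0.4381 0.1006 0.012 ]
```

View pics/top0c.png

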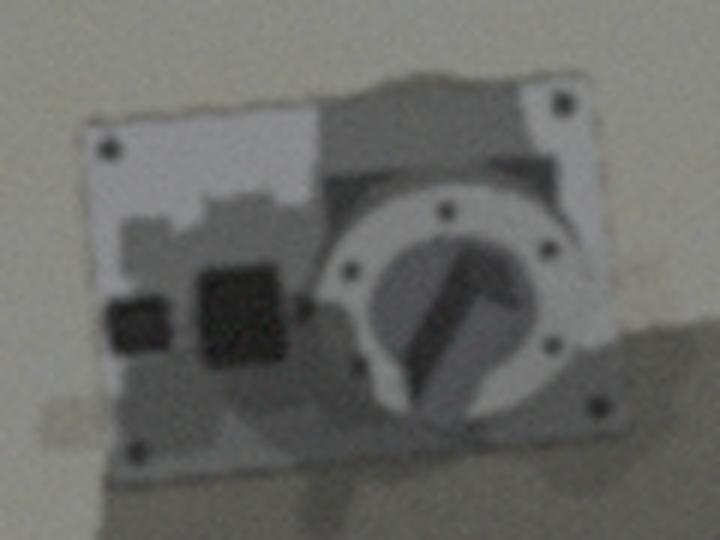

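The crop shows plate corners at (82,122), (583,75), (625,433) and (115,483), bolts at (109,149), (564,103), (598,406) and (138,452), and the knob at (139,325). The bar is tilted, with a dark side face.

Run:
```python
from h import *
f=lambda u,v:(265+(u+.5)/6-.5,140+(v+.5)/6-.5)
C=np.array([cast('top',f(*p),.012) for p in [(82,122),(583,75),(625,433),(115,483)]])
B=np.array([cast('top',f(*p),.012) for p in [(109,149),(564,103),(598,406),(138,452)]])
for Q in (C,B):
    c=Q.mean(0); y=(Q[0]+Q[3]-Q[1]-Q[2])[:2]; x=(Q[0]+Q[1]-Q[2]-Q[3])[:2]
    print(c, np.arctan2(-y[0],y[1]), np.arctan2(x[1],x[0]), np.linalg.norm(y)/2, np.linalg.norm(x)/2)
print('knob top',cast('top',f(139,325),.128),'housing top',cast('top',f(243,316),.134), [proj('top',[.548,-.02,.1])])
# wheel disc: bolts on front face ~24mm
yaw=np.arctan2(-(B[0]+B[3]-B[1]-B[2])[0],(B[0]+B[3]-B[1]-B[2])[1])
```

```text
[ 0.5462 -0.0164  0.012 ] 0.1026312923853089 0.11011881942636012 0.2644856745770648 0.19022296268766092
[ 0.5463 -0.017   0.012 ] 0.1072891309752397 0.10966358768202487 0.23949199010216884 0.1603279997239816
knob top [0.5056 0.0814 0.128 ] housing top [0.5094 0.0326 0.134 ] [array([324.1054, 180.6123])]
```

```bash
cat >> h.py <<'E'
def rows(P,R,n):
    """constant row (cm, rad) taking the present tool pose to P,R in n rows"""
    s,p,R0=state(); w=Ro.from_matrix(R0.T@R).as_rotvec()/n
    S=sum(R0@Ro.from_rotvec(k*w).as_matrix() for k in range(n))
    d=np.linalg.solve(S,np.asarray(P)-p)*100
    print('t',s['time_s'],'p',p,'row',d.round(3),w.round(4))
yaw=.107; Rs=Ro.from_rotvec([0,0,yaw]).as_matrix(); O=np.array([.529,-.066,0])
W=lambda v:O+Rs@np.asarray(v,float)
ty=np.array([0,1,0.])
Rk=Rs@np.array([[0,1,0],[1,0,0],[0,0,-1.]])   # tool x=stand y, tool y=stand x, z down
E
python3 - <<'E'
from h import *
f=lambda u,v:((u-265+.5)*6-.5,(v-140+.5)*6-.5)
n=np.array([-.643,0,.766]); u=np.array([.766,0,.643]); y=np.array([0,1,0])
for h in (.024,.076):
  print(h,[np.round(f(*proj('top',W([0,0,.105]+h*n+.065*(np.cos(a)*u+np.sin(a)*y))))) for a in np.arange(4)*np.pi/2], f(*proj('top',W([0,0,.105]+h*n))))
rows(W([-.008,.149,.24]),Rk,20)
E
```

```text
0.024 [array([450., 191.]), array([320., 325.]), array([465., 424.]), array([596., 297.])] (np.float64(458.0690697359929), np.float64(311.2204993801428))
0.076 [array([462., 249.]), array([325., 388.]), array([477., 488.]), array([614., 359.])] (np.float64(469.5513153374292), np.float64(373.1817126233305))
t 0.1 p [ 0.2348 -0.6055  0.2301] row [ 3.884 -0.806 -0.047] [-0.0001 -0.0001 -0.0654]
```

The model of the wheel at (0,0,105) projects onto the seen disc edges, so the stand pose is good. Next I move to hover over the knob.

jog_arm([
  [3.88, -0.81, -0.05, 0, 0, -0.0654, 8],
  [3.88, -0.81, -0.05, 0, 0, -0.0654, 8],
  [3.88, -0.81, -0.05, 0, 0, -0.0654, 8],
  [3.88, -0.81, -0.05, 0, 0, -0.0654, 8],
  [3.88, -0.81, -0.05, 0, 0, -0.0654, 8],
  [3.88, -0.81, -0.05, 0, 0, -0.0654, 8],
  [3.88, -0.81, -0.05, 0, 0, -0.0654, 8],
  [3.88, -0.81, -0.05, 0, 0, -0.0654, 8],
  [3.88, -0.81, -0.05, 0, 0, -0.0654, 8],
  [3.88, -0.81, -0.05, 0, 0, -0.0654, 8],
])

```text
time_s: 1.35
eef_pos: [0.4863, -0.3071, 0.2357]
orientation: [-0.0, 0.871, 0.491, -0.0]
wrist_force: [-0.0, -0.4, 1.0]
gripper_width: 0.0799
grasp_force: 0.0
```

jog_arm([
  [3.88, -0.81, -0.05, 0, 0, -0.0654, 6],
  [3.88, -0.81, -0.05, 0, 0, -0.0654, 6],
  [3.88, -0.81, -0.05, 0, 0, -0.0654, 6],
  [3.88, -0.81, -0.05, 0, 0, -0.0654, 6],
  [3.88, -0.81, -0.05, 0, 0, -0.0654, 6],
  [3.88, -0.81, -0.05, 0, 0, -0.0654, 6],
  [3.88, -0.81, -0.05, 0, 0, -0.0654, 6],
  [3.88, -0.81, -0.05, 0, 0, -0.0654, 6],
  [3.88, -0.81, -0.05, 0, 0, -0.0654, 6],
  [3.88, -0.81, -0.05, 0, 0, -0.0654, 6],
])

```text
time_s: 2.6
eef_pos: [0.5037, 0.0817, 0.2408]
orientation: [-0.0, 0.667, 0.745, -0.0]
wrist_force: [0.3, -0.4, 0.2]
gripper_width: 0.06
grasp_force: 0.0
```

Run:
```python
from h import *
s,p,R=state(); a=optics.camera('wrist'); b=optics.camera('side')
cv2.imwrite('pics/w1.png',a[:,:,::-1]); cv2.imwrite('pics/s1.png',b[:,:,::-1])
np.savez('pose1.npz',p=p,R=R)
print(s['qpos'],s['gripper_width'],s['wrist_force'],s['wrist_torque'])
rows(W([-.008,.149,.24]),Rk,10)
pc=optics.camera_params('wrist')
def wproj(X):
    T=np.eye(4);T[:3,:3]=R;T[:3,3]=p
    c=(np.linalg.inv(T@pc['hand_eye'])@[*X,1])[:3]; th=np.arctan2(np.hypot(*c[:2]),c[2]); d=c[:2]/np.hypot(*c[:2])
    return pc['camera_matrix'][:2,2]+309.7069*th*d
print('pred knob',wproj(W([-.008,.149,.114])),'outer end',wproj(W([-.008,.164,.114])),'grip',wproj(W([-.0354,0,.147])),'side knob',proj('side',W([-.008,.149,.114])))
im=np.hstack([a[:,:,::-1]]);
```

```text
[ 0.0556 -0.1962  1.9455  0.      1.393  -0.0535] 0.059988816861905166 [ 0.2746 -0.4152  0.2175] [ 0.0018 -0.0251 -0.0024]
t 2.7 p [0.5032 0.0832 0.2409] row [-0.021  0.017  0.009] [-0.0001 -0.0001  0.0005]
pred knob [322.1575 190.8594] outer end [322.2101 174.3968] grip [294.2013 344.514 ] side knob [296.6411 195.1621]
```

View pics/w1.png

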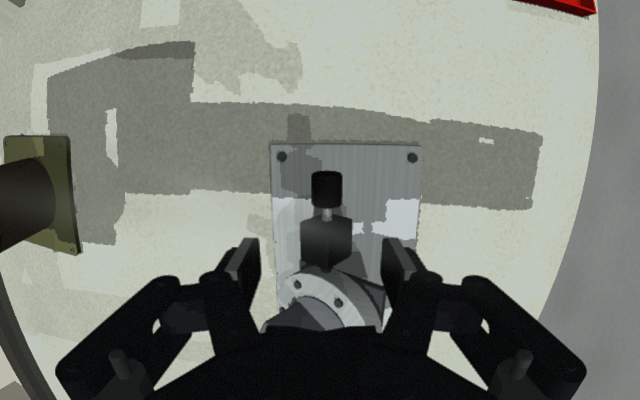

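The wrist view shows the knob at columns 311–342, rows 171–207, about 4 px right of the prediction. I'll measure it precisely.

Run:
```python
from h import *
z=np.load('pose1.npz');p,R=z['p'],z['R']
g=cv2.imread('pics/w1.png').max(2); pc=optics.camera_params('wrist')
m=(g<60).astype(np.uint8); n,l,st,c=cv2.connectedComponentsWithStats(m[160:275,290:365])
print([(st[i][:5]+[290,160,0,0,0],c[i]+[290,160]) for i in range(1,n) if st[i][4]>100])
for v in range(175,206,6):
    u=np.where(m[v,295:360])[0]+295; print(v,u.min(),u.max())
def wcast(uv,zz):
    d=np.array(uv)-pc['camera_matrix'][:2,2]; q=np.hypot(*d); th=q/309.7069
    k=R@pc['hand_eye'][:3,:3]@np.array([*(np.sin(th)*d/q),np.cos(th)]); C=p+R@pc['hand_eye'][:3,3]
    return C+k*(zz-C[2])/k[2]
S=lambda X:(Rs.T@(X-O)).round(4)
for v in (180,190,200): 
    u=np.where(m[v,295:360])[0]+295
    X=wcast(((u.min()+u.max())/2,v),.114); print(X,S(X))
print('inner end top',S(wcast((327,207.5),.125)))
print('plate bolts',wcast((281.5,156.5),.012),wcast((412.5,157.5),.012))
```

```text
[(array([ 311,  171,   31,   38, 1108]), array([326.1688, 189.1011])), (array([ 300,  213,   52,   62, 2402]), array([326.572 , 245.3185]))]
175 311 341
181 311 341
187 311 341
193 311 341
199 312 341
205 314 340
[0.5074 0.0915 0.114 ] [-0.0046  0.1589  0.114 ]
[0.5085 0.0825 0.114 ] [-0.0046  0.1498  0.114 ]
[0.51   0.0733 0.114 ] [-0.0041  0.1405  0.114 ]
inner end top [-0.0038  0.1368  0.125 ]
plate bolts [0.4548 0.0936 0.012 ] [0.6153 0.1112 0.012 ]
```

```bash
sed -i 's/O=np.array(\[.529,-.066,0\])/O=np.array([.532,-.0655,0])/' h.py
python3 - <<'E'
from h import *
rows(W([-.008,.150,.096]),Rk,7)
E
```

```text
t 2.7 p [0.5032 0.0832 0.2409] row [-0.015  0.069  2.069] [-0.0001 -0.0001  0.0007]
```

jog_arm([
  [-0.02, 0.07, 2.07, 0, 0, 0, 6],
  [-0.02, 0.07, 2.07, 0, 0, 0, 6],
  [-0.02, 0.07, 2.07, 0, 0, 0, 6],
  [-0.02, 0.07, 2.07, 0, 0, 0, 6],
  [-0.02, 0.07, 2.07, 0, 0, 0, 6],
  [-0.02, 0.07, 2.07, 0, 0, 0, 6],
  [0, 0.07, 2.07, 0, 0, 0, 6],
  [0, 0, 0, 0, 0, 0, 6],
  [0, 0, 0, 0, 0, 0, 4],
  [0, 0, 0, 0, 0, 0, 2],
])

```text
time_s: 3.95
eef_pos: [0.5094, 0.0795, 0.0974]
orientation: [0.0, 0.668, 0.744, -0.0]
wrist_force: [-2.5, -1.2, 7.3]
gripper_width: 0.026
grasp_force: 58.5
```

jog_arm([
  [0, 0, 0, 0, 0, 0, 2],
  [0, 0, 0, 0, 0, 0, 2],
  [0, 0, 0, 0, 0, 0, 2],
  [0, 0, 0, 0, 0, 0, 2],
  [0, 0, 0, 0, 0, 0, 2],
  [0, 0, 0, 0, 0, 0, 2],
  [0, 0, 0, 0, 0, 0, 2],
  [0, 0, 0, 0, 0, 0, 2],
  [0, 0, 0, 0, 0, 0, 2],
  [0, 0, 0, 0, 0, 0, 2],
])

```text
time_s: 5.2
eef_pos: [0.5095, 0.0795, 0.0975]
orientation: [0.0, 0.668, 0.744, -0.0]
wrist_force: [-4.1, -3.4, 6.0]
gripper_width: 0.0261
grasp_force: 59.0
```

jog_arm([
  [0.3, 0, 0, 0, 0, 0, 2],
  [0.3, 0, 0, 0, 0, 0, 2],
  [0.3, 0, 0, 0, 0, 0, 2],
  [0.3, 0, 0, 0, 0, 0, 2],
  [0.3, 0, 0, 0, 0, 0, 2],
  [0.3, 0, 0, 0, 0, 0, 2],
  [0.3, 0, 0, 0, 0, 0, 2],
  [0.3, 0, 0, 0, 0, 0, 2],
  [0.2, 0, 0, 0, 0, 0, 2],
  [0, 0, 0, 0, 0, 0, 2],
])

```text
time_s: 6.45
eef_pos: [0.5067, 0.1046, 0.0975]
orientation: [0.001, 0.668, 0.744, -0.001]
wrist_force: [-5.1, -7.0, 6.8]
gripper_width: 0.0263
grasp_force: 59.1
```

Run:
```python
from h import *
s,p,R=state(); print(p,(Rs.T@(p-O)),Rs.T@np.array(s['wrist_force']),s['gripper_width'])
```

```text
[0.5067 0.1046 0.0975] [-0.0069  0.1718  0.0975] [-5.7806 -6.4058  6.7828] 0.026255930124287025
```

jog_arm([
  [0.1, 0, 0, 0, 0, 0, 2],
  [0.1, 0, 0, 0, 0, 0, 2],
  [0.1, 0, 0, 0, 0, 0, 2],
  [0.1, 0, 0, 0, 0, 0, 2],
  [0, 0, 0, 0, 0, 0, 2],
  [0, 0, 0, 0, 0, 0, 2],
  [0, 0, 0, 0, 0, 0, 2],
  [0, 0, 0, 0, 0, 0, 2],
  [0, 0, 0, 0, 0, 0, 2],
  [0, 0, 0, 0, 0, 0, 2],
])

```text
time_s: 7.7
eef_pos: [0.5067, 0.1046, 0.0974]
orientation: [0.004, 0.668, 0.744, -0.004]
wrist_force: [-3.6, -22.9, 6.7]
gripper_width: 0.0264
grasp_force: 59.2
```

At the stop (23 N with no further travel). I release and rise.

jog_arm([
  [-0.2, 0, 0, 0, 0, 0, 5],
  [0, 0, 0, 0, 0, 0, 6],
  [0, 0, 0, 0, 0, 0, 6],
  [0, 0, 0, 0, 0, 0, 6],
  [0, 0, -3, 0, 0, 0, 6],
  [0, 0, -4, 0, 0, 0, 6],
  [0, 0, -5, 0, 0, 0, 6],
  [0, 0, -5, 0, 0, 0, 6],
  [0, 0, 0, 0, 0, 0, 6],
  [0, 0, 0, 0, 0, 0, 6],
])

```text
time_s: 8.95
eef_pos: [0.506, 0.1079, 0.2659]
orientation: [-0.0, 0.668, 0.744, -0.0]
wrist_force: [-0.1, -0.2, 0.3]
gripper_width: 0.0598
grasp_force: 0.0
```

Run:
```python
from h import *
n=np.array([-.643,0,.766]); u=np.array([.766,0,.643]); y=np.array([0,1,0])
print([ (180/np.pi*0) ])
def Rg(b): # tool z=-n, tool x at angle b from stand y toward u(uphill)
    x=np.cos(b)*y+np.sin(b)*u; z=-n/np.linalg.norm(n); return Rs@np.c_[x,np.cross(z,x),z]
s,p,R=state(); print(s['qpos'],s['wrist_force'])
rows(W(np.array([0,0,.105])+.17*n),Rg(0),10)
rows(W(np.array([0,0,.105])+.17*n),Rg(-np.pi/2),20)
cv2.imwrite('pics/w2.png',optics.camera('wrist')[:,:,::-1])
im=optics.camera('top')[:,:,::-1]; cv2.imwrite('pics/t2.png',cv2.resize(im[140:230,265:385],None,fx=6,fy=6,interpolation=cv2.INTER_CUBIC))
```

```text
[0.0]
[ 0.1062 -0.1931  1.901   0.0001  1.4342 -0.0011] [-0.1327 -0.1532  0.3393]
t 8.95 p [0.506  0.1079 0.2659] row [-1.752 -1.087 -0.024] [-0.0699 -0.      0.    ]
t 8.95 p [0.506  0.1079 0.2659] row [-0.301 -1.094  0.157] [-0.0273 -0.0273 -0.075 ]
```

View pics/w2.png

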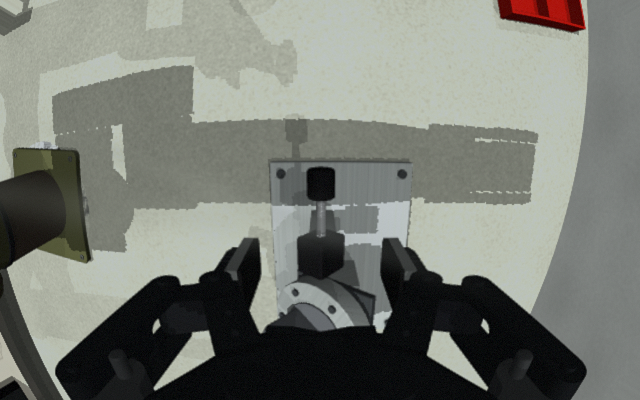

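The knob is at (320,184) with a long rod visible, so the brake is out. Now I move onto the wheel's axis, above the bar.

jog_arm([
  [-1.75, -1.09, -0.02, -0.07, 0, 0, 6.5],
  [-1.75, -1.09, -0.02, -0.07, 0, 0, 6.5],
  [-1.75, -1.09, -0.02, -0.07, 0, 0, 6.5],
  [-1.75, -1.09, -0.02, -0.07, 0, 0, 6.5],
  [-1.75, -1.09, -0.02, -0.07, 0, 0, 6.5],
  [-1.75, -1.09, -0.02, -0.07, 0, 0, 6.5],
  [-1.75, -1.09, -0.02, -0.07, 0, 0, 6.5],
  [-1.75, -1.09, -0.02, -0.07, 0, 0, 6.5],
  [-1.75, -1.09, -0.02, -0.07, 0, 0, 6.5],
  [-1.75, -1.09, -0.02, -0.07, 0, 0, 6.5],
])

```text
time_s: 10.3
eef_pos: [0.4227, -0.0773, 0.233]
orientation: [0.229, 0.628, 0.699, 0.256]
wrist_force: [-0.1, -0.5, 0.8]
gripper_width: 0.0648
grasp_force: 0.0
```

Run:
```python
from h import *
s,p,R=state(); print(s['qpos'],p,s['wrist_force'],s['wrist_torque'])
a=optics.camera('wrist')
n=np.array([-.643,0,.766]); u=np.array([.766,0,.643]); y=np.array([0,1,0])
pc=optics.camera_params('wrist')
T=np.eye(4);T[:3,:3]=R;T[:3,3]=p; T=T@pc['hand_eye']
# rectify: view of plane h=.076 (bar top), 0.2 mm... 4 px per mm, axes: right=-y(stand), up=u
k=4; N=560
gu,gv=np.meshgrid((np.arange(N)-N/2)/k/1000,(np.arange(N)-N/2)/k/1000)
for h in (.076,):
    P=np.array([0,0,.105])+h*n-gu[...,None]*y-gv[...,None]*u
    X=O+P@Rs.T; c=(X-T[:3,3])@T[:3,:3]; q=np.hypot(c[...,0],c[...,1]); th=np.arctan2(q,c[...,2])*309.7069/q
    mx=(320.3439+c[...,0]*th).astype(np.float32); my=(198.1943+c[...,1]*th).astype(np.float32)
    cv2.imwrite('pics/rect.png',np.hstack([cv2.remap(a,mx,my,1)[:,:,::-1],np.zeros((N,2,3),np.uint8)]))
cv2.imwrite('pics/w3.png',a[:,:,::-1]); print(mx[N//2,N//2],my[N//2,N//2])
```

```text
[-0.5779 -0.8927  2.4976  0.5003  1.0192 -0.8372] [ 0.4227 -0.0773  0.233 ] [-0.0822 -0.4799  0.8045] [0.005  0.3001 0.0271]
322.83826 200.46437
```

View pics/w3.png

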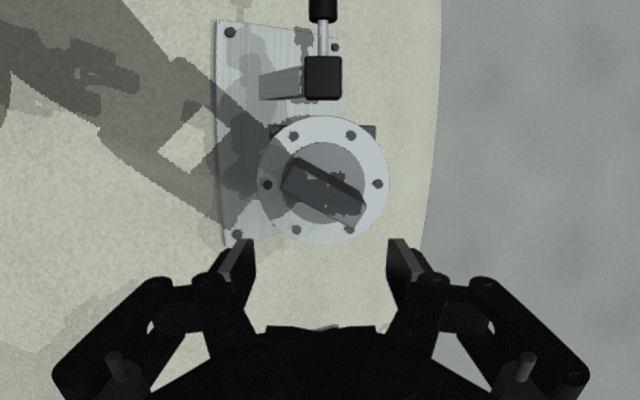

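View pics/rect.png

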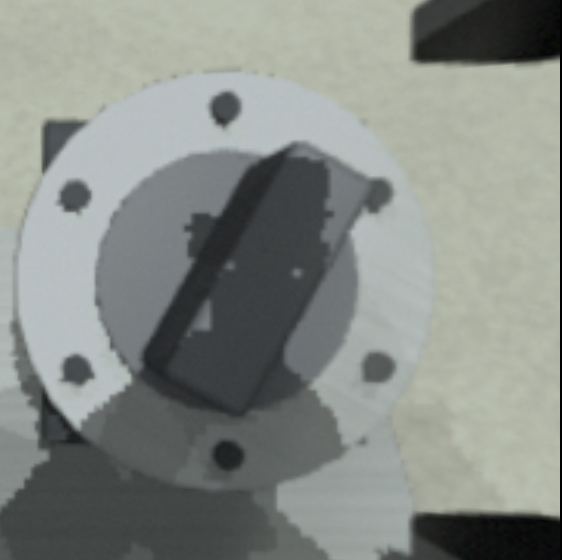

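In the rectified view the bar's top corners are (297,142), (372,183), (240,413) and (160,372). So the bar runs 30° from uphill towards −y, with its centre about 2–3 mm towards +y.

```bash
cat >> h.py <<'E'
n=np.array([-.6428,0,.7660]); u=np.array([.7660,0,.6428]); y=np.array([0,1,0.])
def Rg(a): # tool z=-n, tool x at angle a (seen from outside, ccw from stand -y; uphill = pi/2)
    x=-np.cos(a)*y+np.sin(a)*u; z=-n; return Rs@np.c_[x,np.cross(z,x),z]
A=lambda h:W(np.array([0,.002,.105])+h*n)
E
python3 - <<'E'
from h import *
a=np.deg2rad(239.8)
s,p,R=state(); print(s['qpos'],s['wrist_torque'],R.T@np.array(s['wrist_torque']))
rows(A(.12),Rg(a),10)
d=R.T@(A(.04)-p)*100; print('left total in present frame',d)
E
```

```text
[-0.5839 -0.8944  2.5025  0.5008  1.0192 -0.8402] [-0.0219  0.3806  0.0533] [ 0.3809  0.0474 -0.029 ]
t 10.35 p [ 0.4211 -0.079   0.2301] row [0.009 0.065 0.476] [-0.0001  0.0001 -0.1047]
left total in present frame [ 0.3677  0.5126 12.762 ]
```

jog_arm([
  [0.01, 0.07, 0.48, 0, 0, -0.1047, 6.5],
  [0.01, 0.07, 0.48, 0, 0, -0.1047, 6.5],
  [0.01, 0.07, 0.48, 0, 0, -0.1047, 6.5],
  [0.01, 0.07, 0.48, 0, 0, -0.1047, 6.5],
  [0.01, 0.07, 0.48, 0, 0, -0.1047, 6.5],
  [0.01, 0.07, 0.48, 0, 0, -0.1047, 6.5],
  [0.01, 0.07, 0.48, 0, 0, -0.1047, 6.5],
  [0.01, 0.07, 0.48, 0, 0, -0.1047, 6.5],
  [0.01, 0.07, 0.48, 0, 0, -0.1047, 6.5],
  [0.01, 0.07, 0.48, 0, 0, -0.1047, 6.5],
])

```text
time_s: 11.6
eef_pos: [0.4576, -0.0689, 0.2002]
orientation: [0.324, 0.193, 0.92, 0.106]
wrist_force: [-0.1, -0.5, 0.5]
gripper_width: 0.0646
grasp_force: 0.0
```

Run:
```python
from h import *
a=np.deg2rad(239.8)
for i in range(2):
    s,p,R=state(); print(s['qpos'],R.T@np.array(s['wrist_torque']),s['wrist_force'])
    rows(A(.04),Rg(a),7)
    img=optics.camera('wrist')
cv2.imwrite('pics/w4.png',img[:,:,::-1])
```

```text
[-0.4857 -0.746   2.4843  0.4945  0.8608 -1.8646] [0.1604 0.255  0.0086] [-0.0593 -0.4701  0.5148]
t 11.6 p [ 0.4576 -0.0689  0.2002] row [ 0.032 -0.063  1.153] [ 0.0001 -0.0003  0.0008]
[-0.4854 -0.7452  2.4847  0.4946  0.8605 -1.8668] [0.1455 0.2396 0.0341] [ 0.0049  0.1933 -0.5091]
t 11.65 p [ 0.4575 -0.0687  0.1996] row [ 0.026 -0.063  1.147] [ 0.0001 -0.0004  0.0011]
```

View pics/w4.png

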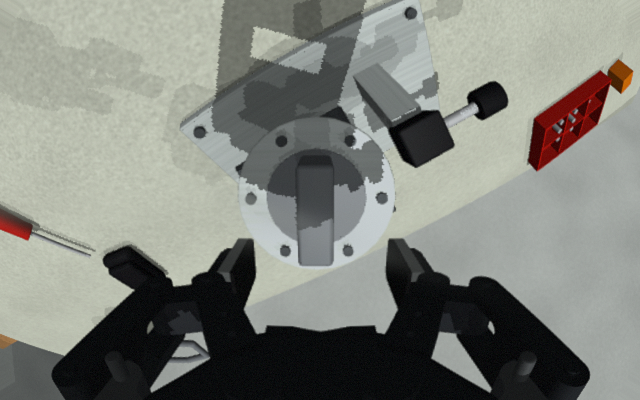

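The bar is vertical at columns 296–333, about 5 px left of the finger centre. This agrees with the planned −4 mm shift in tool y. Next I descend and grip.

jog_arm([
  [0.03, -0.2, 0.5, 0, 0, 0, 6.5],
  [0.03, -0.2, 1, 0, 0, 0, 6.5],
  [0.03, 0, 1.5, 0, 0, 0, 6.5],
  [0.03, 0, 1.5, 0, 0, 0, 6.5],
  [0.03, 0, 1.5, 0, 0, 0, 6.5],
  [0.03, 0, 1.2, 0, 0, 0, 6.5],
  [0, 0, 0.8, 0, 0, 0, 6.5],
  [0, 0, 0, 0, 0, 0, 5],
  [0, 0, 0, 0, 0, 0, 3.5],
  [0, 0, 0, 0, 0, 0, 2.5],
])

```text
time_s: 12.95
eef_pos: [0.5069, -0.0671, 0.1391]
orientation: [0.326, 0.194, 0.919, 0.106]
wrist_force: [0.1, -0.7, 0.4]
gripper_width: 0.0248
grasp_force: 0.0
```

jog_arm([
  [0, 0, 0, 0, 0, 0, 1.5],
  [0, 0, 0, 0, 0, 0, 1.5],
  [0, 0, 0, 0, 0, 0, 1.5],
  [0, 0, 0, 0, 0, 0, 1.5],
  [0, 0, 0, 0, 0, 0, 1.5],
  [0, 0, 0, 0, 0, 0, 1.5],
  [0, 0, 0, 0, 0, 0, 1.5],
  [0, 0, 0, 0, 0, 0, 1.5],
  [0, 0, 0, 0, 0, 0, 1.5],
  [0, 0, 0, 0, 0, 0, 1.5],
])

```text
time_s: 14.2
eef_pos: [0.5069, -0.0669, 0.1394]
orientation: [0.326, 0.194, 0.919, 0.106]
wrist_force: [-7.2, 2.0, 5.2]
gripper_width: 0.023
grasp_force: 58.6
```

```bash
cat >> h.py <<'E'
def feel():
    s,p,R=state(); t=R.T@np.array(s['wrist_torque']); f=R.T@np.array(s['wrist_force'])
    nw=Rs@n; x=Rs.T@R[:,0]; ang=np.degrees(np.arctan2(x@u,-x@y))
    print('t',s['time_s'],'ang %.1f'%(ang%360),'tau',t,'F',f,'p-axis',R.T@(p-A(.04)),'j6 %.2f'%s['qpos'][5],'w',s['gripper_width'], 'tilt',np.degrees(np.arccos(-R[:,2]@nw)))
E
python3 -c "
from h import *
feel()"
```

```text
t 14.2 ang 240.0 tau [0.0777 0.5884 0.0213] F [ 3.0751  1.4506 -8.4026] p-axis [-0.0028  0.0008 -0.0025] j6 -1.94 w 0.023015851748323123 tilt 0.44025588686353156
```

jog_arm([
  [0, 0, 0, 0, 0, 0.07, 1.5],
  [0, 0, 0, 0, 0, 0.07, 1.5],
  [0, 0, 0, 0, 0, 0.07, 1.5],
  [0, 0, 0, 0, 0, 0.07, 1.5],
  [0, 0, 0, 0, 0, 0.07, 1.5],
  [0, 0, 0, 0, 0, 0.07, 1.5],
  [0, 0, 0, 0, 0, 0.07, 1.5],
  [0, 0, 0, 0, 0, 0.07, 1.5],
  [0, 0, 0, 0, 0, 0.07, 1.5],
  [0, 0, 0, 0, 0, 0.07, 1.5],
])

```text
time_s: 15.45
eef_pos: [0.506, -0.0681, 0.1385]
orientation: [0.27, 0.498, 0.797, 0.21]
wrist_force: [-15.5, -6.8, 7.6]
gripper_width: 0.0235
grasp_force: 60.1
```

```bash
python3 -c "
from h import *
feel()"
```

```text
t 15.45 ang 199.9 tau [ 1.8084 -0.1335 -0.1037] F [ -2.2545  -8.806  -16.2021] p-axis [-0.0022  0.0009 -0.0024] j6 -1.24 w 0.02346536220949809 tilt 0.4368375748521029
```

jog_arm([
  [0, -0.1, -0.2, 0, 0, 0.07, 1.5],
  [0, 0, 0, 0, 0, 0.07, 1.5],
  [0, 0, 0, 0, 0, 0.07, 1.5],
  [0, 0, 0, 0, 0, 0.07, 1.5],
  [0, 0, 0, 0, 0, 0.07, 1.5],
  [0, 0, 0, 0, 0, 0.07, 1.5],
  [0, 0, 0, 0, 0, 0.07, 1.5],
  [0, 0, 0, 0, 0, 0.07, 1.5],
  [0, 0, 0, 0, 0, 0.07, 1.5],
  [0, 0, 0, 0, 0, 0.07, 1.5],
])

```text
time_s: 16.7
eef_pos: [0.5044, -0.0683, 0.1375]
orientation: [0.181, 0.742, 0.576, 0.291]
wrist_force: [17.1, -3.6, -14.9]
gripper_width: 0.0233
grasp_force: 68.3
```

```bash
python3 -c "
from h import *
feel()"
```

```text
t 16.7 ang 159.6 tau [-0.3688 -0.8265 -0.0297] F [-3.9434  4.8568 22.125 ] p-axis [-0.0018  0.0002 -0.0027] j6 -0.54 w 0.023294883223017742 tilt 0.44406399543899633
```

jog_arm([
  [0, 0.03, 0.1, 0, 0, 0.07, 1.5],
  [0, 0, 0, 0, 0, 0.07, 1.5],
  [0, 0, 0, 0, 0, 0.07, 1.5],
  [0, 0, 0, 0, 0, 0.07, 1.5],
  [0, 0, 0, 0, 0, 0.07, 1.5],
  [0, 0, 0, 0, 0, 0.07, 1.5],
  [0, 0, 0, 0, 0, 0.07, 1.5],
  [0, 0, 0, 0, 0, 0.07, 1.5],
  [0, 0, 0, 0, 0, 0.07, 1.5],
  [0, 0, 0, 0, 0, 0.07, 1.5],
])

```text
time_s: 17.95
eef_pos: [0.5034, -0.0672, 0.1365]
orientation: [0.069, 0.895, 0.289, 0.333]
wrist_force: [-17.9, -2.1, 5.3]
gripper_width: 0.023
grasp_force: 73.6
```

```bash
python3 -c "
from h import *
feel()"
```

```text
t 17.95 ang 119.7 tau [ 0.695  -1.7407 -0.1295] F [ -9.1747  -5.0579 -15.6441] p-axis [-0.0018 -0.0003 -0.0025] j6 0.16 w 0.02296327767324121 tilt 0.47717307364169476
```

jog_arm([
  [-0.05, -0.05, -0.04, 0, 0, 0.07, 1.5],
  [0, 0, 0, 0, 0, 0.07, 1.5],
  [0, 0, 0, 0, 0, 0.07, 1.5],
  [0, 0, 0, 0, 0, 0.07, 1.5],
  [0, 0, 0, 0, 0, 0.07, 1.5],
  [0, 0, 0, 0, 0, 0.07, 1.5],
  [0, 0, 0, 0, 0, 0.07, 1.5],
  [0, 0, 0, 0, 0, 0.07, 1.5],
  [0, 0, 0, 0, 0, 0.07, 1.5],
  [0, 0, 0, 0, 0, 0.07, 1.5],
])

```text
time_s: 19.2
eef_pos: [0.5029, -0.0656, 0.1362]
orientation: [-0.051, 0.94, -0.035, 0.336]
wrist_force: [-6.6, 6.9, 0.4]
gripper_width: 0.0232
grasp_force: 72.1
```

```bash
python3 -c "
from h import *
feel()"
```

```text
t 19.2 ang 79.5 tau [ 0.565  -1.0269 -0.3205] F [-5.4966 -6.6778 -3.9826] p-axis [-0.0023 -0.0006 -0.0026] j6 0.86 w 0.023179677393659472 tilt 0.5343026352910822
```

jog_arm([
  [-0.05, -0.05, 0, 0, 0, 0.07, 1.5],
  [0, 0, 0, 0, 0, 0.07, 1.5],
  [0, 0, 0, 0, 0, 0.07, 1.5],
  [0, 0, 0, 0, 0, 0.07, 1.5],
  [0, 0, 0, 0, 0, 0.07, 1.5],
  [0, 0, 0, 0, 0, 0.07, 1.5],
  [0, 0, 0, 0, 0, 0.07, 1.5],
  [0, 0, 0, 0, 0, 0.07, 1.5],
  [0, 0, 0, 0, 0, 0.07, 1.5],
  [0, 0, 0, 0, 0, 0.07, 1.5],
])

```text
time_s: 20.45
eef_pos: [0.5033, -0.064, 0.1368]
orientation: [-0.165, 0.87, -0.355, 0.299]
wrist_force: [4.0, 13.6, -2.3]
gripper_width: 0.0231
grasp_force: 70.9
```

```bash
python3 -c "
from h import *
feel()"
```

```text
t 20.45 ang 39.3 tau [ 1.171  -1.2183 -0.4638] F [ -8.4582 -10.3493   5.3549] p-axis [-0.0028 -0.0006 -0.0026] j6 1.56 w 0.02310310667247961 tilt 0.5760276532824169
```

jog_arm([
  [0, 0, 0, 0, 0, 0.07, 1.5],
  [0, 0, 0, 0, 0, 0.07, 1.5],
  [0, 0, 0, 0, 0, 0.07, 1.5],
  [0, 0, 0, 0, 0, 0.07, 1.5],
  [0, 0, 0, 0, 0, 0.07, 1.5],
  [0, 0, 0, 0, 0, 0.07, 1.5],
  [0, 0, 0, 0, 0, 0.07, 1.5],
  [0, 0, 0, 0, 0, 0.07, 1.5],
  [0, 0, 0, 0, 0, 0.07, 1.5],
  [0, 0, 0, 0, 0, 0.07, 1.5],
])

```text
time_s: 21.7
eef_pos: [0.5044, -0.0633, 0.138]
orientation: [-0.259, 0.695, -0.632, 0.224]
wrist_force: [18.1, 18.6, -7.6]
gripper_width: 0.0232
grasp_force: 69.2
```

```bash
python3 -c "
from h import *
feel()"
```

```text
t 21.7 ang 359.2 tau [ 1.29   -2.2994 -0.5023] F [-16.5624 -10.1648  18.8014] p-axis [-0.0031 -0.0003 -0.0027] j6 2.26 w 0.023242262838136775 tilt 0.6181211806414929
```

jog_arm([
  [-0.1, -0.05, 0.05, 0, 0, -0.07, 1.5],
  [0, 0, 0, 0, 0, -0.07, 1.5],
  [0, 0, 0, 0, 0, -0.07, 1.5],
  [0, 0, 0, 0, 0, -0.07, 1.5],
  [0, 0, 0, 0, 0, -0.07, 1.5],
  [0, 0, 0, 0, 0, -0.07, 1.5],
  [0, 0, 0, 0, 0, -0.07, 1.5],
  [0, 0, 0, 0, 0, -0.07, 1.5],
  [0, 0, 0, 0, 0, -0.07, 1.5],
  [0, 0, 0, 0, 0, -0.07, 1.5],
])

```text
time_s: 22.95
eef_pos: [0.5034, -0.0639, 0.1368]
orientation: [-0.164, 0.871, -0.354, 0.299]
wrist_force: [-11.3, 6.8, 4.5]
gripper_width: 0.0231
grasp_force: 72.9
```

```bash
python3 -c "
from h import *
feel()"
```

```text
t 22.95 ang 39.6 tau [-0.2755 -1.4225  0.1188] F [ -9.5188  -1.143  -10.1662] p-axis [-0.0028 -0.0008 -0.0025] j6 1.56 w 0.0230797336071373 tilt 0.528330195147238
```

jog_arm([
  [0, 0, 0, 0, 0, -0.07, 1.5],
  [0, 0, 0, 0, 0, -0.07, 1.5],
  [0, 0, 0, 0, 0, -0.07, 1.5],
  [0, 0, 0, 0, 0, -0.07, 1.5],
  [0, 0, 0, 0, 0, -0.07, 1.5],
  [0, 0, 0, 0, 0, -0.07, 1.5],
  [0, 0, 0, 0, 0, -0.07, 1.5],
  [0, 0, 0, 0, 0, -0.07, 1.5],
  [0, 0, 0, 0, 0, -0.07, 1.5],
  [0, 0, 0, 0, 0, -0.07, 1.5],
])

```text
time_s: 24.2
eef_pos: [0.503, -0.0655, 0.1363]
orientation: [-0.049, 0.94, -0.034, 0.337]
wrist_force: [-17.6, -1.6, 5.6]
gripper_width: 0.0229
grasp_force: 73.7
```

```bash
python3 -c "
from h import *
feel()"
```

```text
t 24.2 ang 79.7 tau [-0.6074 -1.8744  0.2425] F [ -9.891    1.4746 -15.5881] p-axis [-0.0022 -0.0008 -0.0025] j6 0.86 w 0.022924546395390672 tilt 0.46669678596052055
```

jog_arm([
  [-0.05, 0, -0.04, 0, 0, -0.07, 1.5],
  [0, 0, 0, 0, 0, -0.07, 1.5],
  [0, 0, 0, 0, 0, -0.07, 1.5],
  [0, 0, 0, 0, 0, -0.07, 1.5],
  [0, 0, 0, 0, 0, -0.07, 1.5],
  [0, 0, 0, 0, 0, -0.07, 1.5],
  [0, 0, 0, 0, 0, -0.07, 1.5],
  [0, 0, 0, 0, 0, -0.07, 1.5],
  [0, 0, 0, 0, 0, -0.07, 1.5],
  [0, 0, 0, 0, 0, -0.07, 1.5],
])

```text
time_s: 25.45
eef_pos: [0.5033, -0.0671, 0.1365]
orientation: [0.071, 0.894, 0.289, 0.334]
wrist_force: [-0.7, -9.3, -5.6]
gripper_width: 0.0231
grasp_force: 71.1
```

```bash
python3 -c "
from h import *
feel()"
```

```text
t 25.45 ang 119.7 tau [-0.4953 -1.7048  0.3402] F [-8.7544  5.5547  3.2412] p-axis [-0.0018 -0.0004 -0.0026] j6 0.16 w 0.023122755916791065 tilt 0.45460017540488873
```

jog_arm([
  [0, 0, 0, 0, 0, -0.07, 1.5],
  [0, 0, 0, 0, 0, -0.07, 1.5],
  [0, 0, 0, 0, 0, -0.07, 1.5],
  [0, 0, 0, 0, 0, -0.07, 1.5],
  [0, 0, 0, 0, 0, -0.07, 1.5],
  [0, 0, 0, 0, 0, -0.07, 1.5],
  [0, 0, 0, 0, 0, -0.07, 1.5],
  [0, 0, 0, 0, 0, -0.07, 1.5],
  [0, 0, 0, 0, 0, -0.07, 1.5],
  [0, 0, 0, 0, 0, -0.07, 1.5],
])

```text
time_s: 26.7
eef_pos: [0.5044, -0.0682, 0.1375]
orientation: [0.183, 0.741, 0.577, 0.29]
wrist_force: [11.4, -12.1, -10.5]
gripper_width: 0.0232
grasp_force: 69.3
```

```bash
python3 -c "
from h import *
feel()"
```

```text
t 26.7 ang 159.8 tau [-0.0643 -1.7599  0.449 ] F [-12.0657   5.4226  14.5709] p-axis [-0.0017  0.0003 -0.0027] j6 -0.54 w 0.023183148775897604 tilt 0.5638573542638465
```

jog_arm([
  [0, 0, 0, 0, 0, -0.07, 1.5],
  [0, 0, 0, 0, 0, -0.07, 1.5],
  [0, 0, 0, 0, 0, -0.07, 1.5],
  [0, 0, 0, 0, 0, -0.07, 1.5],
  [0, 0, 0, 0, 0, -0.07, 1.5],
  [0, 0, 0, 0, 0, -0.07, 1.5],
  [0, 0, 0, 0, 0, -0.07, 1.5],
  [0, 0, 0, 0, 0, -0.07, 1.5],
  [0, 0, 0, 0, 0, -0.07, 1.5],
  [0, 0, 0, 0, 0, -0.07, 1.5],
])

```text
time_s: 27.95
eef_pos: [0.5057, -0.0681, 0.1386]
orientation: [0.273, 0.499, 0.795, 0.211]
wrist_force: [26.1, -9.0, -16.6]
gripper_width: 0.023
grasp_force: 67.5
```

Run:
```python
from h import *
feel()
```

```text
t 27.95 ang 199.8 tau [-0.1406 -1.5705  0.493 ] F [-13.7242   3.906   28.8703] p-axis [-0.0022  0.0007 -0.0027] j6 -1.24 w 0.023010359291462053 tilt 0.6578684792261635
```

Run:
```python
from h import *
D=np.array([[199.9,-.1037,-1,-.0022,.0009,-2.25,-8.81],[159.6,-.0297,-1,-.0018,.0002,-3.94,4.86],[119.7,-.1295,-1,-.0018,-.0003,-9.17,-5.06],[79.5,-.3205,-1,-.0023,-.0006,-5.5,-6.68],[39.3,-.4638,-1,-.0028,-.0006,-8.46,-10.35],[-.8,-.5023,-1,-.0031,-.0003,-16.56,-10.16],
[39.6,.1188,1,-.0028,-.0008,-9.52,-1.14],[79.7,.2425,1,-.0022,-.0008,-9.89,1.47],[119.7,.3402,1,-.0018,-.0004,-8.75,5.55],[159.8,.449,1,-.0017,.0003,-12.07,5.42],[199.8,.493,1,-.0022,.0007,-13.72,3.9]])
t=np.radians(D[:,0])
for corr in (0,1):
    tau=D[:,1]-corr*(-D[:,3]*D[:,6]+D[:,4]*D[:,5])
    for cols in ([D[:,2]],[D[:,2],np.ones(11)]):
        M=np.c_[np.array(cols).T,np.sin(t),np.cos(t)]
        x,*_=np.linalg.lstsq(M,tau,rcond=None); b,a=x[-2:]
        # tau = b sin + a cos = G sin(theta-th0)
        print(corr,x,'th0',np.degrees(np.arctan2(-a,b)),'G',np.hypot(a,b),'res',(tau-M@x).std())
```

```text
0 [ 0.2702  0.0005 -0.2193] th0 89.86310349957628 G 0.21932666107374013 res 0.026002933507391305
0 [ 0.269  -0.009   0.0104 -0.2229] th0 87.33546732728868 G 0.22310766492613487 res 0.025616616716687444
1 [ 0.26   -0.0011 -0.215 ] th0 90.28273996345851 G 0.2149535412155823 res 0.02262292453537362
1 [ 0.2604  0.0025 -0.0038 -0.214 ] th0 91.02221481614308 G 0.21399382966046143 res 0.022588355925801464
```

jog_arm([
  [-0.1, 0.05, 0.1, 0, 0, 0.1, 1.5],
  [0, 0, 0, 0, 0, 0.1, 1.5],
  [0, 0, 0, 0, 0, 0.1, 1.5],
  [0, 0, 0, 0, 0, 0.1, 1.5],
  [0, 0, 0, 0, 0, 0.1, 1.5],
  [0, 0, 0, 0, 0, 0.1, 1.5],
  [0, 0, 0, 0, 0, 0.1, 1.5],
  [0, 0, 0, 0, 0, 0.1, 1.5],
  [0, 0, 0, 0, 0, 0.1, 1.5],
  [0, 0, 0, 0, 0, 0.1, 1.5],
])

```text
time_s: 29.2
eef_pos: [0.5041, -0.0679, 0.1369]
orientation: [0.136, 0.82, 0.46, 0.313]
wrist_force: [-24.1, -9.8, 8.5]
gripper_width: 0.0229
grasp_force: 74.7
```

jog_arm([
  [0, 0, 0, 0, 0, 0.08, 1.5],
  [0, 0, 0, 0, 0, 0.08, 1.5],
  [0, 0, 0, 0, 0, 0.08, 1.5],
  [0, 0, 0, 0, 0, 0.08, 1.5],
  [0, 0, 0, 0, 0, 0.08, 1.5],
  [0, 0, 0, 0, 0, 0.08, 1.5],
  [0, 0, 0, 0, 0, 0.08, 1.5],
  [0, 0, 0, 0, 0, 0.08, 1.5],
  [0, 0, 0, 0, 0, 0.08, 1.5],
  [0, 0, 0, 0, 0, 0.08, 1.5],
])

```text
time_s: 30.45
eef_pos: [0.5032, -0.0663, 0.1362]
orientation: [0.001, 0.935, 0.106, 0.34]
wrist_force: [-32.5, -2.1, 14.0]
gripper_width: 0.0234
grasp_force: 76.0
```

```bash
python3 -c "
from h import *
feel()"
```

```text
t 30.45 ang 96.8 tau [ 0.2099 -2.6779 -0.2941] F [-15.8175  -3.3382 -31.5861] p-axis [-0.0019 -0.0006 -0.0024] j6 0.56 w 0.023408733517767788 tilt 0.5123278360759609
```

jog_arm([
  [0, 0, 0, 0, 0, 0.04, 1.5],
  [0, 0, 0, 0, 0, 0.04, 1.5],
  [0, 0, 0, 0, 0, 0.04, 1.5],
  [0, 0, 0, 0, 0, 0.04, 1.5],
  [0, 0, 0, 0, 0, 0.04, 1.5],
  [0, 0, 0, 0, 0, 0.04, 1.5],
  [0, 0, 0, 0, 0, 0.04, 1.5],
  [0, 0, 0, 0, 0, 0.04, 1.5],
  [0, 0, 0, 0, 0, 0.04, 1.5],
  [0, 0, 0, 0, 0, 0.04, 1.5],
])

```text
time_s: 31.7
eef_pos: [0.5031, -0.0652, 0.1362]
orientation: [-0.067, 0.937, -0.081, 0.333]
wrist_force: [-32.7, 1.2, 15.5]
gripper_width: 0.0229
grasp_force: 76.1
```

```bash
python3 -c "
from h import *
feel()"
```

```text
t 31.7 ang 74.0 tau [-0.2315 -2.5386 -0.3401] F [-15.7781  -0.4483 -32.6107] p-axis [-0.0022 -0.0008 -0.0024] j6 0.96 w 0.022939987333613084 tilt 0.5644050172682412
```

jog_arm([
  [0, 0, 0, 0, 0, -0.03, 1.5],
  [0, 0, 0, 0, 0, -0.03, 1.5],
  [0, 0, 0, 0, 0, -0.03, 1.5],
  [0, 0, 0, 0, 0, -0.03, 1.5],
  [0, 0, 0, 0, 0, -0.03, 1.5],
  [0, 0, 0, 0, 0, -0.03, 1.5],
  [0, 0, 0, 0, 0, -0.03, 1.5],
  [0, 0, 0, 0, 0, -0.03, 1.5],
  [0, 0, 0, 0, 0, -0.03, 1.5],
  [0, 0, 0, 0, 0, -0.03, 1.5],
])

```text
time_s: 32.95
eef_pos: [0.5031, -0.066, 0.1362]
orientation: [-0.016, 0.939, 0.06, 0.339]
wrist_force: [-33.5, -3.4, 15.6]
gripper_width: 0.0232
grasp_force: 76.0
```

```bash
python3 -c "
from h import *
feel()"
```

```text
t 32.95 ang 91.2 tau [-0.1105 -2.8331  0.2683] F [-15.9098  -0.5993 -33.4655] p-axis [-0.002  -0.0007 -0.0024] j6 0.66 w 0.023191387745465045 tilt 0.5173730905759236
```

jog_arm([
  [-0.1, 0, -0.08, 0, 0, 0, 1.5],
  [-0.1, 0, -0.05, 0, 0, 0, 1.5],
  [0, 0, 0, 0, 0, 0, 1.5],
  [0, 0, 0, 0, 0, 0, 1.5],
  [0, 0, 0, 0, 0, 0, 1.5],
  [0, 0, 0, 0, 0, 0, 1.5],
  [0, 0, 0, 0, 0, 0, 1.5],
  [0, 0, 0, 0, 0, 0, 1.5],
  [0, 0, 0, 0, 0, 0, 1.5],
  [0, 0, 0, 0, 0, 0, 1.5],
])

```text
time_s: 34.2
eef_pos: [0.5028, -0.0661, 0.1363]
orientation: [-0.016, 0.938, 0.059, 0.342]
wrist_force: [9.9, 2.5, -9.6]
gripper_width: 0.0228
grasp_force: 69.7
```

Run:
```python
from h import *
feel()
cv2.imwrite('pics/w9.png',optics.camera('wrist')[:,:,::-1])
feel()
```

```text
t 34.2 ang 91.0 tau [ 0.0488 -0.1966 -0.172 ] F [ 1.5851 -1.3997 13.873 ] p-axis [-0.0021 -0.0006 -0.0027] j6 0.66 w 0.022845978421428922 tilt 0.4179320889945573
t 34.25 ang 91.0 tau [ 0.0736 -0.1432 -0.1799] F [ 1.4004 -0.5756 12.1354] p-axis [-0.0021 -0.0006 -0.0027] j6 0.66 w 0.02320289419509589 tilt 0.41779177986701854
```

View pics/w9.png

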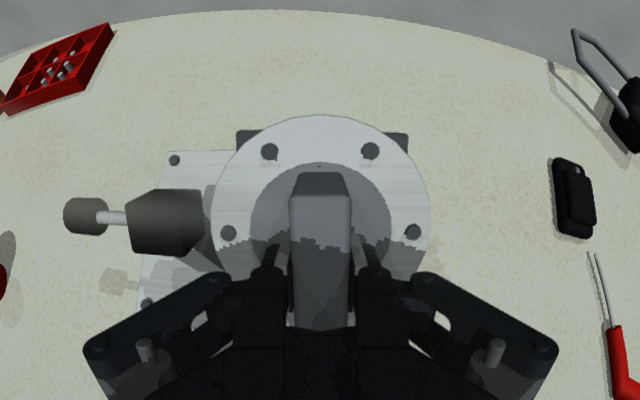

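The picture shows the bar held upright between the pads (columns 290–350), the brake knob still out at (85,215), and the mouse and screwdriver undisturbed. I hand in now.

```bash
python3 -c "
from rig import r
print(r.finish_job())"
```

```text
the job is handed in; nothing more can be done
None
```

I pulled the brake to its stop, found the heavy side by torque, and handed in at 34 s still holding the grip bar, with the heavy side at the lowest point to within a few degrees by the torque fit; no verdict was returned.

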